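# Clear the bench after plating

### The job

Clear the bench after the plating session: stand the two unused blue-capped bottles upright in cells of the green rack, lay both agar plates flat side by side in the shallow steel incubator tray, lid down as they are now, and stand the used red-capped culture upright in the orange discard pan. Leave the used culture where it is until the other four are in place, so that nothing clean is handled after it. Keep everything upright, set it down rather than drop it, and do not disturb the gas burner or the tub of pipette bulbs.

Things in the scene. Friction and masses are not known exactly. Their poses are not given: they have to be found in the camera images.
- diluent_a: Unused diluent bottle: small clear glass bottle with a blue cap, pale contents, 40 mm across and 76 mm tall, standing upright on the bench, about 75 g. Its blue ribbed screw cap, 38 mm across, is the top 24 mm (from 52 to 76 mm up) and is the place to grip it; round, so any grasp direction will do. Origin: centre of the underside, z up; yaw means nothing.
- diluent_b: Unused diluent bottle, same as diluent_a: blue cap, 40 mm across and 76 mm tall, standing upright on the bench, about 75 g. Its blue ribbed screw cap, 38 mm across, is the top 24 mm (from 52 to 76 mm up) and is the place to grip it; round, so any grasp direction will do. Origin: centre of the underside, z up; yaw means nothing.
- culture: Used culture: the same glass bottle but with a red cap and cloudy tan contents, 40 mm across and 76 mm tall, standing upright on the bench, about 75 g. Its red ribbed screw cap, 38 mm across, is the top 24 mm (from 52 to 76 mm up) and is the place to grip it; round, so any grasp direction will do. Origin: centre of the underside, z up; yaw means nothing.
- plate_a: A round agar plate (small Petri dish) with amber-yellow agar, 57 mm across and 14 mm high, about 30 g, lying lid down as plates are kept: the lower 9 mm is the lid, 57 mm across, the upper 5 mm the dish, 54 mm across. Grip it across the lid from above, any direction. Origin: centre of the underside, z up; yaw means nothing.
- plate_b: A round agar plate (small Petri dish) with wine-red agar, 57 mm across and 14 mm high, about 30 g, lying lid down as plates are kept: the lower 9 mm is the lid, 57 mm across, the upper 5 mm the dish, 54 mm across. Grip it across the lid from above, any direction. Origin: centre of the underside, z up; yaw means nothing.
- rack: Green plastic bottle rack, fixed, 127 mm (its x) by 188 mm (its y), 35 mm high: 2 x 3 square cells open at the top, all empty. Each cell is 56 mm clear between 5 mm bars; cell centres at x = -30.5 and +30.5 mm, y = -61, 0 and +61 mm from the origin. Bottles stand on the cell floor, 4 mm above the bench. Origin: centre of the underside, z up; turned up to 15 degrees.
- incubator_tray: Shallow stainless-steel incubator tray with a pattern of dark holes, fixed, empty, 140 mm (its x) by 190 mm (its y), walls 3 mm thick and 14 mm high (16 mm at the rolled rim), floor 3 mm above the bench. Two plates fit side by side along its y. Origin: centre of the underside, z up; turned up to 15 degrees.
- discard_pan: Orange plastic autoclave discard pan, fixed, empty, 140 mm (its x) by 190 mm (its y), walls 4 mm thick and 45 mm high, floor 4 mm above the bench; small lifting lips stick out at its short ends. Origin: centre of the underside, z up; turned up to 15 degrees.
- burner: Gas burner, unlit and unconnected: round grey foot 80 mm across, slim metal tube, 152 mm tall, loose. Leave alone. Origin: centre of the underside.
- bulb_tub: Clear round plastic tub of red rubber pipette bulbs, 106 mm across at the rim, about 90 mm tall, loose. Leave alone. Origin: centre of the underside.

How it is judged:
By the outcome, as a careful person would: the job done as asked, in the order asked, and still so for the second after the job is handed in, with the robot touching nothing.
It also fails if it takes over 128 s, if anything falls off the work surface, if the arm or the gripper's body presses on something with over 40 N, if the wrist force passes 120 N, or if a joint passes its speed limit or range.

### The arm

A 6-joint arm with a two-finger parallel gripper is mounted at the origin on the work surface. World frame = base frame: x ahead of the robot, y to its left, z up, the work surface at z = 0. Lengths are in mm, angles in degrees, forces in N, time in s.
With the tool pointing down it reaches from about 350 to 850 mm from the base axis. Payload 8.1 kg.
Tool frame: the origin (TCP) lies at the very end of the fingers, on their centre line; the grasp point (between the pads) lies 19 mm behind it (r.grip_point_offset is the distance from the TCP to the grasp point, in mm); z points along the fingers, y is the line along which they close (so a half turn about z gives the same grasp; the last joint's range is limited). The gripper opens to 85 mm and grips with 20 to 120 N. Pads are 22 mm wide; open, the fingers measure 114 mm over their backs; the gripper's body (76 mm by 85 mm) begins 54 mm behind the grasp point. The pads swing forward as they close: fully open they stand 13 mm farther back than shut.
Start: joints at [59.565, 7.471, 85.268, -0, 87.261, -4.893], TCP at [258.688, 541.374, 231.292] pointing down, gripper open.
Joint ranges: [-169.43, 169.43], [-51.17, 129.36], [1.28, 143.12], [-76.62, 256.62], [0, 156.53], [-152.29, 152.29]. Speed limits (degrees/s): [136.94, 136.94, 159.86, 180, 180, 180].

### API

Orientations are given as [roll, pitch, yaw] about the fixed x, y, z axes, in that order (R = Rz(yaw) Ry(pitch) Rx(roll)).
In Python, from bench import status, eyes, r gives the robot as it stands.
- The arm moves only by the shell command python3 -m handwheel 'ROWS' [FORCE]. ROWS is a JSON object whose one key "series" holds a list that holds one entry, the list of rows, each a list of 7 numbers: the shift along the tool's x, y, z in cm, then the turn, a rotation vector about the tool's x, y, z in rad, then the opening, from 0 (shut) to 1 (fully open). In form: {"series": [[[tx, ty, tz, rx, ry, rz, claw], ...]]}. A call has 1 to 12 rows; each row is the pose to reach, as a shift and turn from the pose commanded when the call began, along the tool's axes at that moment; what a row does not reach only later rows make up. A row lasts 1/8 s, in which the tool goes at most 62.5 mm and 10.7 degrees, less where a joint would pass 70% of its speed; a pose out of reach is approached as far as the arm can. A call with a gripper value outside its range is refused whole. The fingers move at their own pace and stop on an object; FORCE is the grip in N (left out, the last holds). Time passes only in rows, so rows that repeat a pose let the fingers close. It gives the time, the measured TCP pose, the force, the opening and the grip force at its end, in the units of the state.
- status.sense(): the state, without advancing time (a new reading comes with each control period).
- eyes.snapshot(name): name is "scene" or "top"; returns a dict with "img" (400x640x3 uint8, red, green, blue), "mtx" (3x3 intrinsics, pixels), "R" (3x3) and "t" (3): a world point X has camera coordinates R X + t. Camera axes: x right, y down, z forward; pixel columns grow to the right and rows downward; lengths in mm; the calibration is good to about 2 mm. A picture is of the moment at which its call begins. There is no depth.
- r.hand_in(): hands the job in; it is judged then, once.
The state is a dict: "time": time; "joint_pos": joint angles; "qd": joint speeds; "joint_efforts": joint torques, N m; "tool_pos": TCP position; "tcp_rot": TCP orientation; "ft_force": force on the tool from outside, world axes, zero at the start; "wrist_torque": the same for the moment, N m; "finger_gap": finger opening in mm; "grip_force": force on a finger pad.
Only numpy, scipy, OpenCV 4.12 (cv2) and the standard library are available. Lean on these libraries where they do the work, as an engineer would, in place of code of your own. Each camera call takes 0.05 s, during which the arm holds its last target. There are 200 camera calls.

## Working session

There is one attempt and no reset: what is moved stays moved. The work goes in short steps, Python scripts to look and compute and a shell command to move; the robot and the scene stay as the last step left them, time stands still between calls to the robot, and variables do not carry over. Pictures are saved under pics/ and viewed, at most 16 in all, crops included, and the job is handed in when it is done.

```bash
ls; mkdir -p pics; python3 - <<'E'
from bench import status, eyes, r
import cv2, numpy as np
s=status.sense(); print(s['time'],s['tool_pos'],s['tcp_rot'],s['finger_gap'])
for n in ('scene','top'):
    d=eyes.snapshot(n); cv2.imwrite(f'pics/{n}0.png',cv2.cvtColor(d['img'],cv2.COLOR_RGB2BGR)); np.savez(f'{n}0.npz',**d)
    print(n,d['mtx'].tolist(),np.round(d['R'],3).tolist(),np.round(d['t'],1), -d['R'].T@d['t'])
E
```

```text
pics
0.0 [258.42250455 540.88374837 230.25508696] [-1.79893579e+02 -6.52799987e-03  1.54458701e+02] 85.63464269310165
scene [[520.2818083339572, 0.0, 320.0056134526076], [0.0, 520.2818083339572, 202.72651944982437], [0.0, 0.0, 1.0]] [[0.258, 0.966, -0.008], [0.549, -0.154, -0.821], [-0.795, 0.207, -0.57]] [-115.4 -248.7 2097.8] [1833.70795778 -361.43863236  991.27807801]
top [[432.631313073354, 0.0, 325.8739091624848], [0.0, 432.631313073354, 201.38106822752266], [0.0, 0.0, 1.0]] [[0.017, -1.0, -0.009], [-0.995, -0.016, -0.095], [0.095, 0.01, -0.995]] [  -6.5  512.6 1315.7] [ 385.52738698  -12.04778508 1358.30767727]
```

View pics/scene0.png

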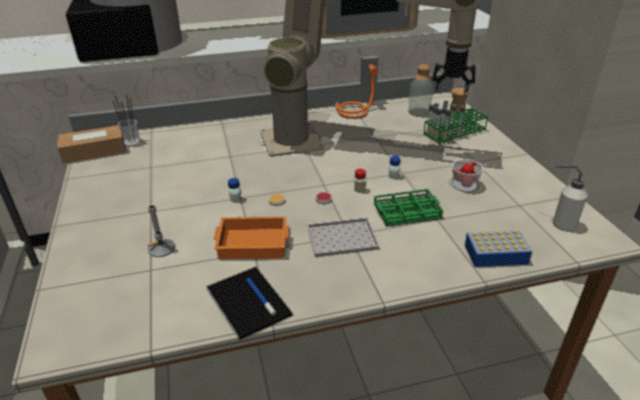

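View pics/top0.png

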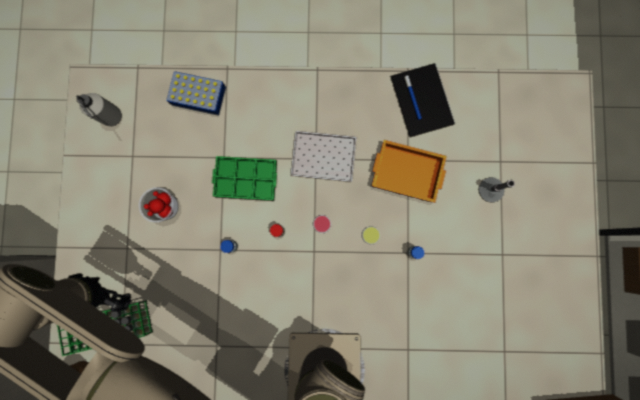

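```bash
cat > h.py <<'E'
import cv2, numpy as np
def load(n): return dict(np.load(n))
def ray(d,p):
    v=d['R'].T@np.linalg.solve(d['mtx'],[p[0],p[1],1.]); return -d['R'].T@d['t'], v/np.linalg.norm(v)
def plane(d,p,z):
    c,v=ray(d,p); return c+v*(z-c[2])/v[2]
def tri(d1,p1,d2,p2):
    c1,v1=ray(d1,p1); c2,v2=ray(d2,p2)
    k=np.linalg.lstsq(np.c_[v1,-v2],c2-c1,rcond=None)[0]
    a,b=c1+k[0]*v1,c2+k[1]*v2; return (a+b)/2,np.linalg.norm(a-b)
def proj(d,X):
    q=d['mtx']@(d['R']@np.asarray(X,float)+d['t']); return q[:2]/q[2]
H={'blue':((100,120,50),(125,255,255)),'red':((172,130,60),(8,255,255)),'wine':((160,90,60),(179,255,255)),
 'yellow':((20,80,90),(32,255,255)),'amber':((12,80,90),(32,255,255)),'green':((45,90,20),(85,255,255)),'orange':((5,150,50),(20,255,255))}
def blob(d,col,seed,rad=30):
    hsv=cv2.cvtColor(cv2.resize(d['img'],None,fx=4,fy=4,interpolation=cv2.INTER_CUBIC),cv2.COLOR_RGB2HSV)
    lo,hi=H[col]
    m=cv2.inRange(hsv,lo,hi) if lo[0]<=hi[0] else cv2.inRange(hsv,lo,(179,)+hi[1:])|cv2.inRange(hsv,(0,)+lo[1:],hi)
    z=np.zeros_like(m); cv2.circle(z,tuple(int(4*s) for s in seed),4*rad,255,-1)
    cs,_=cv2.findContours(m&z,cv2.RETR_EXTERNAL,cv2.CHAIN_APPROX_NONE)
    c=max(cs,key=cv2.contourArea); h=cv2.convexHull(c); M=cv2.moments(h)
    return np.array([M['m10'],M['m01']])/M['m00']/4-.375, (h[:,0]/4.-.375), cv2.contourArea(h)/16
E
cat > m.py <<'E'
from h import *
s,t=load('scene0.npz'),load('top0.npz')
for n,c,ps,pt in [('dil_R','blue',(234,183),(417,253)),('dil_L','blue',(395,160),(228,246)),('culture','red',(360,173),(277,230)),
  ('plate_wine','wine',(324,198),(322,224)),('plate_yel','amber',(277,200),(371,235)),
  ('rack','green',(408,207),(246,178)),('pan','orange',(253,238),(408,171))]:
    R=55 if n in('rack','pan') else 14
    a,ha,sa=blob(s,c,ps,R); b,hb,sb=blob(t,c,pt,R)
    X,e=tri(s,a,t,b); print(n,a.round(1),b.round(1),X.round(1),'gap',round(e,1),'area',sa,sb)
    if R>50:
        for lab,d,h in(('s',s,ha),('t',t,hb)):
            rect=cv2.approxPolyN(h.astype(np.float32),4) if hasattr(cv2,'approxPolyN') else None
            print(lab,np.round(rect,1).tolist())
        z=35 if n=='rack' else 45
        P=np.array([plane(t,p,z)[:2] for p in hb],np.float32); print('rect',cv2.minAreaRect(P))
E
python3 m.py
python3 - <<'E'
from h import *
s,t=load('scene0.npz'),load('top0.npz')
a=cv2.resize(t['img'][115:265,200:450],None,fx=3.2,fy=3.2,interpolation=cv2.INTER_CUBIC)
cv2.imwrite('pics/topc.png',a[...,::-1])
a=cv2.resize(s['img'][145:265,205:455],None,fx=3.2,fy=3.2,interpolation=cv2.INTER_CUBIC)
cv2.imwrite('pics/scenec.png',a[...,::-1])
E
```

```text
dil_R [233.2 182.8] [417.  252.1] [ 361.9 -271.3   70. ] gap 2.3 area 73.9375 118.9375
dil_L [394.7 160.2] [226.7 245.9] [370.9 292.3  72.3] gap 1.0 area 63.46875 124.5
culture [359.8 173.4] [276.1 230. ] [420.4 147.4  71.2] gap 1.1 area 79.21875 131.15625
plate_wine [323.3 196.4] [321.5 223.5] [444.2  13.2  17.5] gap 1.8 area 80.28125 194.875
plate_yel [276.4 197.9] [370.8 234.8] [ 411.6 -139.4   18.3] gap 1.9 area 106.78125 197.5
rack [408.  207.2] [244.2 177.9] [582.7 258.   21.2] gap 0.7 area 1786.375 2556.8125
s [[[445.1000061035156, 217.5], [386.20001220703125, 225.60000610351562], [370.8999938964844, 196.6999969482422], [432.1000061035156, 188.39999389648438]]]
t [[[279.20001220703125, 159.1999969482422], [273.1000061035156, 200.1999969482422], [212.6999969482422, 196.60000610351562], [210.3000030517578, 155.39999389648438]]]
rect ((581.0098266601562, 256.2151794433594), (198.0333251953125, 128.52854919433594), 87.58938598632812)
pan [251.3 237.5] [408.6 170.9] [ 611.4 -253.9   28. ] gap 0.9 area 2816.25 3287.59375
s [[[282.3999938964844, 257.6000061035156], [216.1999969482422, 258.20001220703125], [212.1999969482422, 218.10000610351562], [293.20001220703125, 216.1999969482422]]]
t [[[454.70001220703125, 158.0], [433.79998779296875, 202.5], [371.5, 185.89999389648438], [374.1000061035156, 137.0]]]
rect ((609.2889404296875, -249.62750244140625), (217.30828857421875, 149.78396606445312), 75.87130737304688)
```

View pics/topc.png

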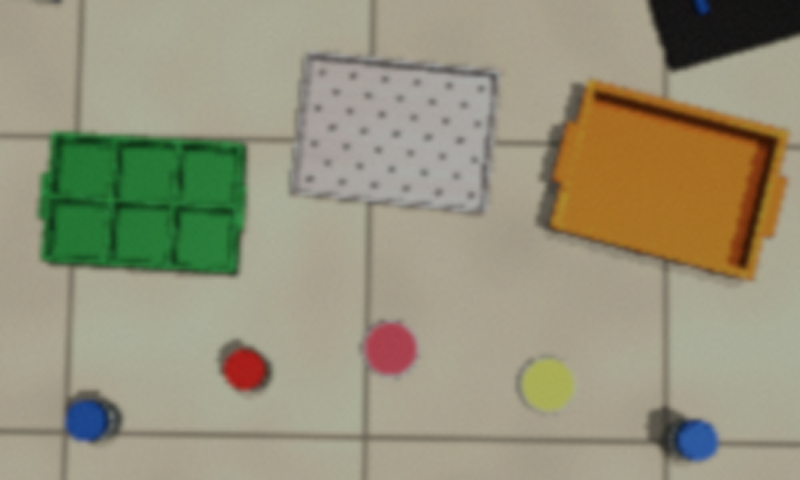

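View pics/scenec.png

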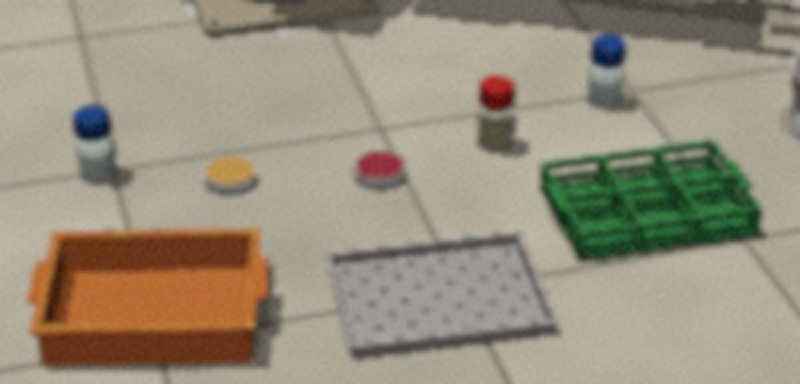

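The scene crop shows the tray and pan rims, with corners BL/BR/FR/FL at (332,256), (520,236), (554,325), (352,352) for the tray and (52,232), (262,231), (253,330), (36,330) for the pan. It also shows the rack corners and two blue caps, one red cap and two plates. The top crop shows the same things clearly. Next I triangulate the rim corners.

```bash
cat > c.py <<'E'
from h import *
s,t=load('scene0.npz'),load('top0.npz')
S=lambda p:np.array(p)/3.2+[205,145]-.34
T=lambda p:np.array(p)/3.2+[200,115]-.34
K={'rack':(35,(127,188),[(543,165),(713,143),(757,207),(582,238)],[(238,268),(44,260),(53,132),(246,144)]),
'tray':(16,(140,190),[(332,256),(520,236),(554,325),(352,352)],[(484,213),(290,193),(306,55),(497,72)]),
'pan':(45,(140,190),[(52,232),(262,231),(253,330),(36,330)],[(752,278),(553,228),(590,82),(787,132)])}
for n,(z,dim,ps,pt) in K.items():
    tr=[tri(s,S(a),t,T(b)) for a,b in zip(ps,pt)]
    X=np.array([x for x,_ in tr]); 
    print(n,'tri centre',X.mean(0).round(1),'z',X[:,2].round(0),'gap',[round(e,1) for _,e in tr])
    for nm,P in(('tri',X),('top',np.array([plane(t,T(b),z) for b in pt])),('scn',np.array([plane(s,S(a),z) for a in ps]))):
        (c,sz,_)=cv2.minAreaRect(P[:,:2].astype(np.float32)); v=P[1]+P[2]-P[0]-P[3]
        print('  ',nm,P.mean(0).round(1),np.round(sz,0),'y-axis yaw',round(np.degrees(np.arctan2(-v[0],v[1])),1))
print('rack mid cross top',plane(t,T((147,206)),35).round(1))
for n,p,q,z in[('dR',(233.2,182.8),(417,252.1),70),('dL',(394.7,160.2),(226.7,245.9),70),('cul',(359.8,173.4),(276.1,230),70),('wine',(323.3,196.4),(321.5,223.5),14),('yel',(276.4,197.9),(370.8,234.8),14)]:
    print(n,plane(s,p,z).round(1),plane(t,q,z).round(1))
E
python3 c.py
```

```text
rack tri centre [582.2 253.3  37.5] z [39. 36. 41. 34.] gap [np.float64(4.0), np.float64(2.2), np.float64(2.9), np.float64(3.9)]
   tri [582.2 253.3  37.5] [187. 123.] y-axis yaw -1.8
   top [582.3 253.   35. ] [188. 125.] y-axis yaw -2.1
   scn [579. 256.  35.] [185. 128.] y-axis yaw -1.1
tray tri centre [656.6  13.6  13.7] z [15. 14. 13. 12.] gap [np.float64(3.4), np.float64(0.5), np.float64(3.1), np.float64(1.5)]
   tri [656.6  13.6  13.7] [191. 142.] y-axis yaw -4.6
   top [656.2  13.8  16. ] [191. 141.] y-axis yaw -4.7
   scn [659.4  12.5  16. ] [190. 144.] y-axis yaw -4.7
pan tri centre [ 608.7 -251.1   47. ] z [49. 45. 44. 49.] gap [np.float64(2.9), np.float64(3.8), np.float64(0.5), np.float64(2.5)]
   tri [ 608.7 -251.1   47. ] [197. 147.] y-axis yaw -13.8
   top [ 608.9 -252.1   45. ] [195. 147.] y-axis yaw -13.5
   scn [ 606.2 -250.6   45. ] [202. 148.] y-axis yaw -15.3
rack mid cross top [577.2 251.1  35. ]
dR [ 361.6 -272.4   70. ] [ 362.1 -270.3   70. ]
dL [367.7 293.3  70. ] [371.  293.4  70. ]
cul [418.4 147.4  70. ] [420.5 148.   70. ]
wine [438.9  13.9  14. ] [444.4  14.3  14. ]
yel [ 405.2 -139.4   14. ] [ 411.9 -138.9   14. ]
```

```bash
python3 -m handwheel '{"series": [[[-6,-5,0,0,0,0.18,1],[-11,-9,0,0,0,0.36,1],[-16,-14,0,0,0,0.54,1],[-20.75,-17.6,0,0,0,0.72,1],[-20.75,-17.6,0,0,0,0.9,1],[-20.75,-17.6,0,0,0,1.08,1],[-20.75,-17.6,0,0,0,1.125,1],[-20.75,-17.6,4,0,0,1.125,1],[-20.75,-17.6,9,0,0,1.125,1],[-20.75,-17.6,9,0,0,1.125,1],[-20.75,-17.6,9,0,0,1.125,1],[-20.75,-17.6,9,0,0,1.125,1]]]}' 40
python3 - <<'E'
from bench import status, eyes
import cv2
for n in ('scene','top'):
    d=eyes.snapshot(n); 
    a=d['img'][20:220,310:510] if n=='scene' else d['img'][170:320,150:350]
    cv2.imwrite(f'pics/{n}1.png',cv2.resize(a,None,fx=3,fy=3,interpolation=2)[...,::-1])
print(status.sense()['joint_pos'])
E
```

```text
time: 1.6
tool_pos: [371.4, 294.0, 143.9]
tcp_rot: [179.8, -0.1, 90.0]
ft_force: [0.3, 0.8, -0.3]
finger_gap: 85.2
grip_force: 0.0
[ 3.21599835e+01 -9.27060039e+00  1.11153558e+02 -1.24608625e-03
  7.79284718e+01  3.21557905e+01]
```

View pics/scene1.png

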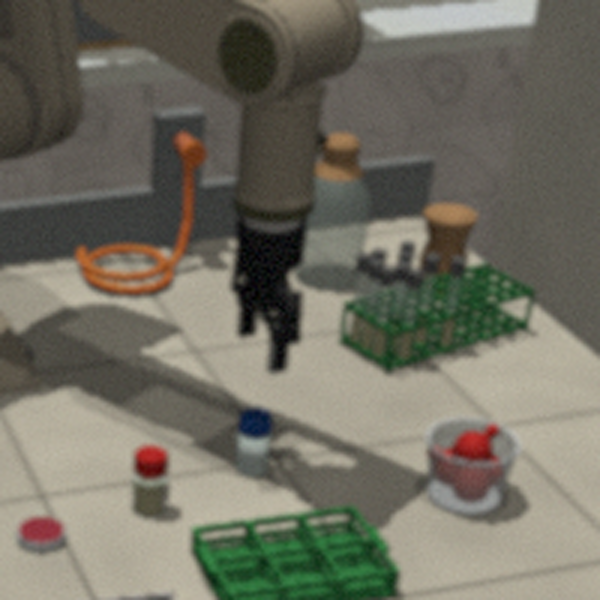

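```bash
python3 -m handwheel '{"series": [[[0,0,3,0,0,0,1],[0,0,6,0,0,0,1],[0,0,8.5,0,0,0,1],[0,0,9.8,0,0,0,1],[0,0,9.8,0,0,0,1],[0,0,9.8,0,0,0,0.25],[0,0,9.8,0,0,0,0.25],[0,0,9.8,0,0,0,0.25],[0,0,9.8,0,0,0,0.25],[0,0,9.8,0,0,0,0.25],[0,0,9.8,0,0,0,0.25],[0,0,9.8,0,0,0,0.25]]]}' 40
```

```text
time: 3.2
tool_pos: [369.7, 293.7, 44.6]
tcp_rot: [-180.0, -0.0, 90.0]
ft_force: [-6.9, -1.9, 12.1]
finger_gap: 37.2
grip_force: 46.9
```

```bash
python3 -m handwheel '{"series": [[[0,0,-2,0,0,0,0.25],[0,0,-5,0,0,0,0.25],[0.3,2.5,-8,0,0,0,0.25],[0.7,6,-9,0,0,0,0.25],[1.2,9.5,-9,0,0,0,0.25],[1.6,13,-9,0,0,0,0.25],[2.1,16.5,-9,0,0,0,0.25],[2.3,18.2,-8,0,0,0,0.25],[2.3,18.2,-7,0,0,0,0.25],[2.3,18.2,-6,0,0,0,0.25],[2.3,18.2,-6,0,0,0,0.25],[2.3,18.2,-6,0,0,0,0.25]]]}'
python3 - <<'E'
from bench import status, eyes
import cv2,numpy as np
o=[]
for n in ('scene','top'):
    d=eyes.snapshot(n); 
    a=d['img'][120:240,340:480] if n=='scene' else d['img'][130:250,180:320]
    o.append(cv2.resize(a,None,fx=2.8,fy=2.8,interpolation=2)[...,::-1])
cv2.imwrite('pics/p2.png',np.hstack(o))
E
```

```text
time: 4.7
tool_pos: [551.6, 316.3, 103.7]
tcp_rot: [180.0, -0.0, 90.0]
ft_force: [-0.4, -0.6, -1.4]
finger_gap: 37.3
grip_force: 47.3
```

View pics/p2.png

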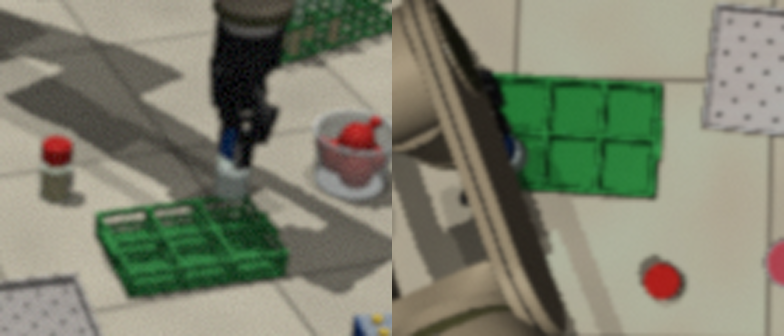

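```bash
python3 -m handwheel '{"series": [[[0,0,1.5,0,0,0,0.25],[0,0,3,0,0,0,0.25],[0,0,4.2,0,0,0,0.25],[0,0,5,0,0,0,0.25],[0,0,5.4,0,0,0,0.25],[0,0,5.5,0,0,0,0.25],[0,0,5.5,0,0,0,0.25],[0,0,5.5,0,0,0,0.25]]]}'
```

```text
time: 5.8
tool_pos: [552.3, 316.3, 48.7]
tcp_rot: [180.0, -0.0, 90.0]
ft_force: [-2.6, 0.6, 1.1]
finger_gap: 36.5
grip_force: 47.7
```

```bash
python3 -m handwheel '{"series": [[[0,0,0.05,0,0,0,0.35],[0,0,0.05,0,0,0,0.6],[0,0,0.05,0,0,0,0.7],[0,0,0.05,0,0,0,0.7],[0,0,0.05,0,0,0,0.7],[0,0,-2,0,0,0,0.7],[0,0,-5,0,0,0,0.7],[0,0,-8,0,0,0,0.85],[0,0,-11,0,0,0,1],[0,0,-14,0,0,0,1],[0,0,-14,0,0,0,1],[0,0,-14,0,0,0,1]]]}'
```

```text
time: 7.3
tool_pos: [552.0, 316.1, 188.6]
tcp_rot: [180.0, -0.0, 90.0]
ft_force: [0.4, -0.5, -0.5]
finger_gap: 85.5
grip_force: 0.0
```

```bash
python3 -m handwheel '{"series": [[[-5,-1.6,0,0,0,0,1],[-10,-3.2,0,0,0,0,1],[-15,-4.8,0,0,0,0,1],[-20,-6.4,0,0,0,0,1],[-25,-8,0,0,0,0,1],[-30,-9.6,0,0,0,0,1],[-35,-11.2,0,0,0,0,1],[-40,-12.8,0,0,0,0,1],[-45,-14.4,0,0,0,0,1],[-50,-16,0,0,0,0,1],[-54,-17.5,0,0,0,0,1],[-58.7,-19,0,0,0,0,1]]]}' && python3 -m handwheel '{"series": [[[0,0,0,0,0,0,1],[0,0,4,0,0,0,1],[0,0,7,0,0,0,1],[0,0,7,0,0,0,1],[0,0,7,0,0,0,1]]]}'
python3 - <<'E'
from bench import status, eyes
import cv2,numpy as np
o=[]
d=eyes.snapshot('scene'); np.savez('scene1.npz',**d)
for a in (d['img'][100:240,170:310],d['img'][120:260,340:480]):
    o.append(cv2.resize(a,None,fx=2.8,fy=2.8,interpolation=2)[...,::-1])
cv2.imwrite('pics/p3.png',np.hstack(o))
E
```

```text
time: 8.8
tool_pos: [360.7, -271.5, 187.0]
tcp_rot: [-179.9, -0.1, 90.0]
ft_force: [0.6, -0.1, -0.5]
finger_gap: 85.3
grip_force: 0.0
time: 9.43
tool_pos: [362.4, -270.6, 119.1]
tcp_rot: [180.0, 0.0, 90.0]
ft_force: [-0.4, 0.1, 0.6]
finger_gap: 85.6
grip_force: 0.0
```

View pics/p3.png

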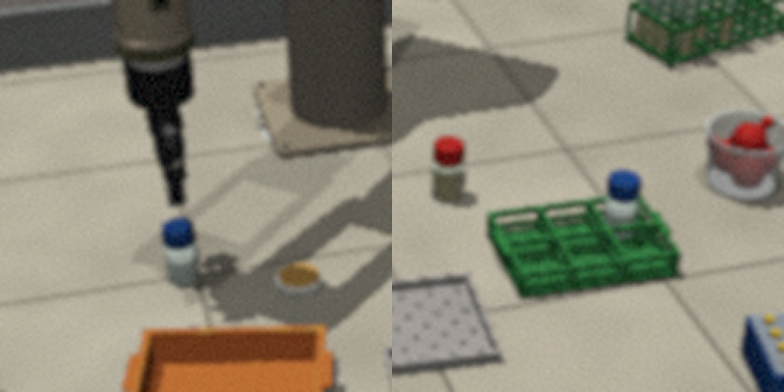

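The first bottle stands upright in the rack's near +y cell (blue cap at about crop (623,185)). The gripper is above the second bottle (cap at about crop (179,232)).

```bash
python3 -m handwheel '{"series": [[[0,0,3,0,0,0,1],[0,0,6,0,0,0,1],[0,0,7.45,0,0,0,1],[0,0,7.45,0,0,0,1],[0,0,7.45,0,0,0,0.25],[0,0,7.45,0,0,0,0.25],[0,0,7.45,0,0,0,0.25],[0,0,7.45,0,0,0,0.25],[0,0,7.45,0,0,0,0.25],[0,0,7.45,0,0,0,0.25],[0,0,7.45,0,0,0,0.25]]]}' 40 && python3 -m handwheel '{"series": [[[0,0,-3,0,0,0,0.25],[0,0,-6,0,0,0,0.25],[0,0,-10,0,0,0,0.25],[0,0,-12,0,0,0,0.25],[0,0,-12,0,0,0,0.25]]]}'
```

```text
time: 10.85
tool_pos: [361.9, -271.7, 45.1]
tcp_rot: [-180.0, 0.1, 90.0]
ft_force: [-6.2, 1.1, 9.0]
finger_gap: 36.8
grip_force: 43.2
time: 11.48
tool_pos: [363.1, -271.9, 166.0]
tcp_rot: [179.8, 0.2, 90.0]
ft_force: [0.1, 0.8, -0.2]
finger_gap: 36.9
grip_force: 43.2
```

```bash
python3 -m handwheel '{"series": [[[4,1.6,0,0,0,0,0.25],[8,3.2,0,0,0,0,0.25],[12,4.8,0,0,0,0,0.25],[16,6.4,0,0,0,0,0.25],[20,8,0,0,0,0,0.25],[24,9.7,0,0,0,0,0.25],[28,11.3,0,0,0,0,0.25],[32,12.9,0,0,0,0,0.25],[36,14.5,0,0,0,0,0.25],[40,16.1,0,0,0,0,0.25],[44,17.7,0,0,0,0,0.25],[46.5,18.7,0,0,0,0,0.25]]]}' && python3 -m handwheel '{"series": [[[0,0,0,0,0,0,0.25],[0,0,2.5,0,0,0,0.25],[0,0,5,0,0,0,0.25],[0,0,7.5,0,0,0,0.25],[0,0,9.5,0,0,0,0.25],[0,0,10.8,0,0,0,0.25],[0,0,11.3,0,0,0,0.25],[0,0,11.5,0,0,0,0.25],[0,0,11.5,0,0,0,0.25],[0,0,11.5,0,0,0,0.25]]]}'
```

```text
time: 12.98
tool_pos: [548.5, 195.8, 161.7]
tcp_rot: [-179.9, 0.0, 90.1]
ft_force: [-0.5, -0.4, -2.3]
finger_gap: 37.0
grip_force: 43.2
time: 14.22
tool_pos: [549.6, 194.3, 49.6]
tcp_rot: [179.9, -0.0, 90.0]
ft_force: [0.1, 0.1, -0.9]
finger_gap: 37.0
grip_force: 43.3
```

```bash
python3 -m handwheel '{"series": [[[0,0,0.05,0,0,0,0.35],[0,0,0.05,0,0,0,0.6],[0,0,0.05,0,0,0,0.7],[0,0,0.05,0,0,0,0.7],[0,0,0.05,0,0,0,0.7],[0,0,-2,0,0,0,0.7],[0,0,-5,0,0,0,0.7],[0,0,-8,0,0,0,0.85],[0,0,-11,0,0,0,1],[0,0,-11,0,0,0,1]]]}' && python3 -m handwheel '{"series": [[[-5,-3,0,0,0,0,1],[-10,-6,0,0,0,0,1],[-14,-8.4,0,0,0,0,1],[-18,-10.6,0,0,0,0,1],[-18,-10.6,4,0,0,0,1],[-18,-10.6,8,0,0,0,1],[-18,-10.6,10,0,0,0,1],[-18,-10.6,10,0,0,0,1],[-18,-10.6,10,0,0,0,1]]]}'
python3 - <<'E'
from bench import status, eyes
import cv2,numpy as np
from h import *
o=[]
d=eyes.snapshot('scene'); np.savez('scene2.npz',**d)
for a in (d['img'][100:240,240:380],d['img'][120:260,340:480]):
    o.append(cv2.resize(a,None,fx=2.8,fy=2.8,interpolation=2)[...,::-1])
cv2.imwrite('pics/p4.png',np.hstack(o))
E
```

```text
time: 15.48
tool_pos: [551.5, 194.8, 163.9]
tcp_rot: [179.6, -0.1, 90.0]
ft_force: [1.3, 0.5, 0.0]
finger_gap: 85.5
grip_force: 0.0
time: 16.6
tool_pos: [443.6, 14.1, 59.7]
tcp_rot: [179.9, 0.0, 90.0]
ft_force: [-0.1, 0.6, -0.3]
finger_gap: 85.3
grip_force: 0.0
```

View pics/p4.png

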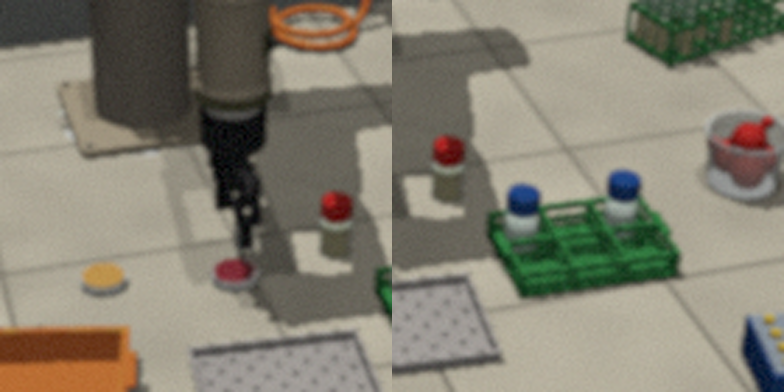

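Both bottles stand upright in the rack (caps at crop (523,198) and (623,185)), and the gripper is above the wine plate at crop (234,270).

```bash
python3 -m handwheel '{"series": [[[0,0,3,0,0,0,1],[0,0,5,0,0,0,1],[0,0,6,0,0,0,1],[0,0,6,0,0,0,1],[0,0,6,0,0,0,0.75],[0,0,6,0,0,0,0.55],[0,0,6,0,0,0,0.55],[0,0,6,0,0,0,0.55],[0,0,6,0,0,0,0.55],[0,0,6,0,0,0,0.55]]]}' 25
```

```text
time: 17.9
tool_pos: [444.0, 14.0, 0.2]
tcp_rot: [179.9, 0.0, 90.0]
ft_force: [-2.2, 0.8, 7.7]
finger_gap: 55.4
grip_force: 25.0
```

```bash
python3 -m handwheel '{"series": [[[0,0,-1,0,0,0,0.55],[0,0,-2.5,0,0,0,0.55],[0,0,-4,0,0,0,0.55],[0.8,4,-6,0,0,0,0.55],[1.6,8,-7,0,0,0,0.55],[2.4,12,-7,0,0,0,0.55],[3.2,16,-7,0,0,0,0.55],[4,20,-7,0,0,0,0.55],[4.4,21.8,-6,0,0,0,0.55],[4.4,21.8,-4,0,0,0,0.55],[4.4,21.8,-4,0,0,0,0.55],[4.4,21.8,-4,0,0,0,0.55]]]}'
python3 - <<'E'
from bench import status, eyes
import cv2,numpy as np
o=[]
d=eyes.snapshot('scene')
cv2.imwrite('pics/p5.png',cv2.resize(d['img'][150:270,280:420],None,fx=4,fy=4,interpolation=2)[...,::-1])
E
```

```text
time: 19.4
tool_pos: [660.0, 57.9, 38.7]
tcp_rot: [-179.9, 0.0, 90.0]
ft_force: [-0.4, 0.1, 0.5]
finger_gap: 55.1
grip_force: 26.7
```

View pics/p5.png

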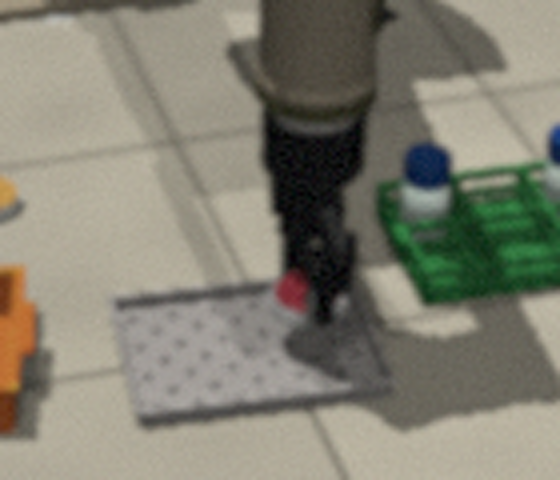

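```bash
python3 - <<'E'
from bench import status, eyes
import cv2,numpy as np
o=[]
d=eyes.snapshot('scene'); t=eyes.snapshot('top')
for a in(d['img'][205:245,330:380],t['img'][130:170,285:335]): o.append(cv2.resize(a,(400,320),interpolation=2)[...,::-1])
cv2.imwrite('pics/p6.png',np.hstack(o))
E
```

```text
(no output)
```

View pics/p6.png

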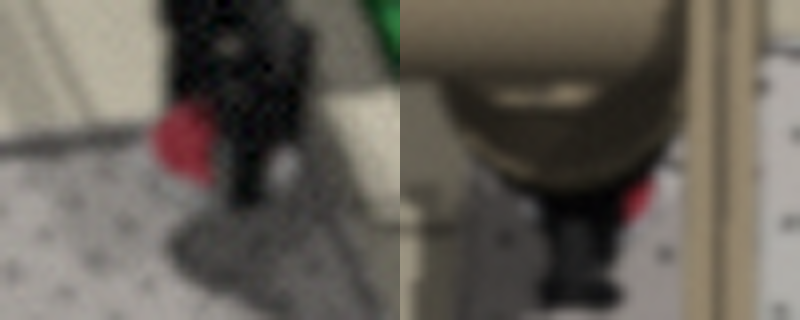

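```bash
python3 - <<'E'
from bench import status, eyes
from h import *
d=eyes.snapshot('scene')
a=np.linspace(0,2*np.pi,60)
im=cv2.resize(d['img'][200:250,325:385],None,fx=10,fy=10,interpolation=2)[...,::-1].copy()
for z,r,c in((41,28.5,(0,255,255)),(55,27,(255,255,0))):
    p=np.array([proj(d,(660.5+r*np.cos(t),58+r*np.sin(t),z)) for t in a]); p=(p-[325,200]+.5)*10
    cv2.polylines(im,[p.astype(int)],True,c,1)
cv2.imwrite('pics/p7.png',im)
E
```

```text
(no output)
```

View pics/p7.png

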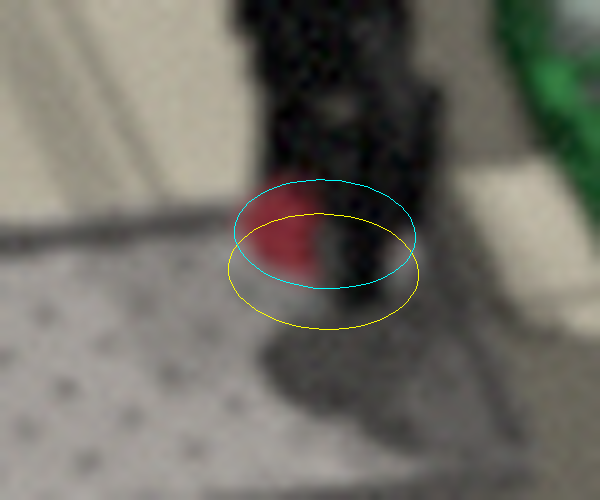

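The predicted outlines of a flat plate fit the red dish and the pale lid, so the plate hangs level over the tray. I lower it the remaining 35 mm.

```bash
python3 -m handwheel '{"series": [[[0,0,1.5,0,0,0,0.55],[0,0,2.5,0,0,0,0.55],[0,0,3.2,0,0,0,0.55],[0,0,3.5,0,0,0,0.55],[0,0,3.5,0,0,0,0.55],[0,0,3.5,0,0,0,0.55]]]}'  && python3 -m handwheel '{"series": [[[0,0,0.05,0,0,0,0.7],[0,0,0.05,0,0,0,0.82],[0,0,0.05,0,0,0,0.82],[0,0,0.05,0,0,0,0.82],[0,0,-2,0,0,0,0.82],[0,0,-5,0,0,0,0.85],[0,0,-8,0,0,0,1],[0,0,-8,0,0,0,1]]]}'
```

```text
time: 20.35
tool_pos: [661.2, 58.1, 3.8]
tcp_rot: [180.0, -0.0, 90.0]
ft_force: [0.8, 0.1, 0.0]
finger_gap: 55.4
grip_force: 26.7
time: 21.35
tool_pos: [664.2, 58.2, 89.5]
tcp_rot: [179.5, -0.0, 90.0]
ft_force: [0.2, 0.6, -0.1]
finger_gap: 85.5
grip_force: 0.0
```

```bash
python3 -m handwheel '{"series": [[[-4,-5,0,0,0,0,1],[-8,-10,0,0,0,0,1],[-12,-15,0,0,0,0,1],[-16,-20,0,0,0,0,1],[-19.7,-25,0,0,0,0,1],[-19.7,-25,0,0,0,0,1],[-19.7,-25,3,0,0,0,1],[-19.7,-25,3,0,0,0,1],[-19.7,-25,3,0,0,0,1]]]}'
python3 - <<'E'
from bench import status, eyes
import cv2,numpy as np
o=[]
d=eyes.snapshot('scene')
for a in(d['img'][130:230,220:345],d['img'][190:290,290:415]): o.append(cv2.resize(a,(400,320),interpolation=2)[...,::-1])
cv2.imwrite('pics/p8.png',np.hstack(o))
E
```

```text
time: 22.48
tool_pos: [411.6, -138.6, 54.5]
tcp_rot: [180.0, -0.0, 90.0]
ft_force: [0.7, 0.3, -0.1]
finger_gap: 85.5
grip_force: 0.0
```

View pics/p8.png

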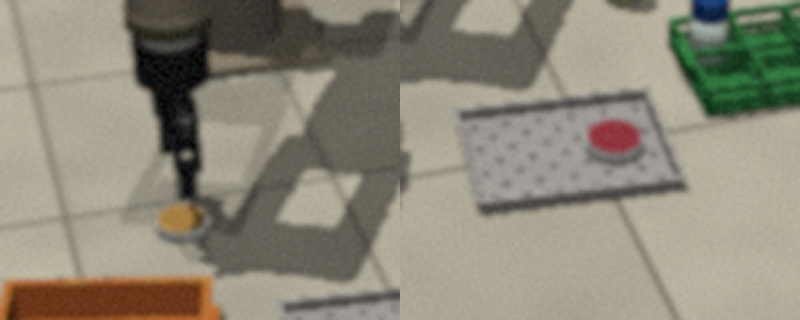

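The wine plate lies flat in the +y half of the tray (right crop (613,138)), and the gripper is centred over the amber plate.

```bash
python3 -m handwheel '{"series": [[[0,0,3,0,0,0,1],[0,0,4.7,0,0,0,1],[0,0,5.5,0,0,0,1],[0,0,5.5,0,0,0,1],[0,0,5.5,0,0,0,0.75],[0,0,5.5,0,0,0,0.55],[0,0,5.5,0,0,0,0.55],[0,0,5.5,0,0,0,0.55],[0,0,5.5,0,0,0,0.55],[0,0,5.5,0,0,0,0.55]]]}' 25 && python3 -m handwheel '{"series": [[[0,0,-1,0,0,0,0.55],[0,0,-2.5,0,0,0,0.55],[0,0,-5,0,0,0,0.55],[1.8,4,-7,0,0,0,0.55],[3.6,8,-7,0,0,0,0.55],[5.4,12,-7,0,0,0,0.55],[7.2,16,-7,0,0,0,0.55],[9,20,-7,0,0,0,0.55],[10.8,24.2,-6,0,0,0,0.55],[10.8,24.2,-4,0,0,0,0.55],[10.8,24.2,-4,0,0,0,0.55],[10.8,24.2,-4,0,0,0,0.55]]]}'
```

```text
time: 23.78
tool_pos: [411.9, -139.3, 0.1]
tcp_rot: [179.9, 0.0, 90.0]
ft_force: [-1.3, 2.1, 7.2]
finger_gap: 55.6
grip_force: 25.0
time: 25.28
tool_pos: [652.3, -31.4, 39.4]
tcp_rot: [-180.0, 0.0, 90.0]
ft_force: [-0.1, 0.2, -0.2]
finger_gap: 55.0
grip_force: 26.7
```

```bash
python3 -m handwheel '{"series": [[[0,0,1.5,0,0,0,0.55],[0,0,2.5,0,0,0,0.55],[0,0,3.2,0,0,0,0.55],[0,0,3.5,0,0,0,0.55],[0,0,3.5,0,0,0,0.55],[0,0,3.5,0,0,0,0.55]]]}'  && python3 -m handwheel '{"series": [[[0,0,0.05,0,0,0,0.7],[0,0,0.05,0,0,0,0.82],[0,0,0.05,0,0,0,0.82],[0,0,0.05,0,0,0,0.82],[0,0,-2,0,0,0,0.82],[0,0,-5,0,0,0,0.85],[0,0,-10,0,0,0,1],[0,0,-14,0,0,0,1],[0,0,-14,0,0,0,1]]]}' && python3 -m handwheel '{"series": [[[4,-5,0,0,0,0,1],[8,-10,0,0,0,0,1],[12,-15,0,0,0,0,1],[15,-20,0,0,0,0,1],[17.9,-23.3,0,0,0,0,1],[17.9,-23.3,0,0,0,0,1],[17.9,-23.3,2,0,0,0,1],[17.9,-23.3,2,0,0,0,1],[17.9,-23.3,2,0,0,0,1]]]}'
python3 - <<'E'
from bench import status, eyes
import cv2,numpy as np
d=eyes.snapshot('scene')
cv2.imwrite('pics/p9.png',cv2.resize(d['img'][120:270,210:450],None,fx=3.3,fy=3.3,interpolation=2)[...,::-1])
E
```

```text
time: 26.02
tool_pos: [653.3, -30.9, 3.9]
tcp_rot: [180.0, 0.0, 90.0]
ft_force: [0.2, -0.2, 0.1]
finger_gap: 55.0
grip_force: 26.7
time: 27.15
tool_pos: [656.6, -31.3, 151.3]
tcp_rot: [179.4, 0.1, 90.0]
ft_force: [0.9, 0.1, -0.6]
finger_gap: 85.5
grip_force: 0.0
time: 28.28
tool_pos: [420.5, 147.7, 124.3]
tcp_rot: [180.0, 0.0, 90.0]
ft_force: [0.6, -0.3, -0.3]
finger_gap: 85.3
grip_force: 0.0
```

View pics/p9.png

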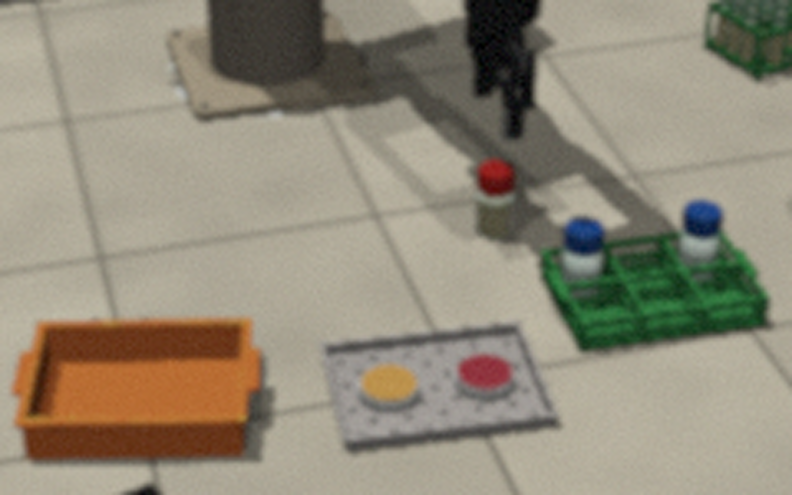

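All four clean items are in place: bottles at crop (584,250) and (700,230), plates at (390,385) and (485,375). Now the used culture.

```bash
python3 -m handwheel '{"series": [[[0,0,3,0,0,0,1],[0,0,6,0,0,0,1],[0,0,8,0,0,0,1],[0,0,8,0,0,0,1],[0,0,8,0,0,0,0.25],[0,0,8,0,0,0,0.25],[0,0,8,0,0,0,0.25],[0,0,8,0,0,0,0.25],[0,0,8,0,0,0,0.25],[0,0,8,0,0,0,0.25],[0,0,8,0,0,0,0.25]]]}' 40 && python3 -m handwheel '{"series": [[[0,0,-3,0,0,0,0.25],[0,0,-6,0,0,0,0.25],[0,0,-10,0,0,0,0.25],[0,0,-11,0,0,0,0.25],[0,0,-11,0,0,0,0.25]]]}' && python3 -m handwheel '{"series": [[[-4,0,0,0,0,0,0.25],[-8,0,0,0,0,0,0.25],[-12,0,0,0,0,0,0.25],[-16,0,0,0,0,0,0.25],[-20,0,0,0,0,0,0.25],[-24,1,0,0,0,0,0.25],[-28,3,0,0,0,0,0.25],[-32,6,0,0,0,0,0.25],[-36,9.5,0,0,0,0,0.25],[-39,13,0,0,0,0,0.25],[-39.9,16.5,0,0,0,0,0.25],[-39.9,18.8,0,0,0,0,0.25]]]}' && python3 -m handwheel '{"series": [[[0,0,0,0,0,0,0.25],[0,0,2.5,0,0,0,0.25],[0,0,5,0,0,0,0.25],[0,0,5,0,0,0,0.25],[0,0,5,0,0,0,0.25]]]}'
python3 - <<'E'
from bench import status, eyes
import cv2,numpy as np
d=eyes.snapshot('scene')
cv2.imwrite('pics/p10.png',cv2.resize(d['img'][120:270,190:340],None,fx=3.3,fy=3.3,interpolation=2)[...,::-1])
E
```

```text
time: 29.7
tool_pos: [420.0, 148.4, 45.2]
tcp_rot: [-180.0, -0.0, 90.0]
ft_force: [-7.8, -0.8, 11.3]
finger_gap: 37.2
grip_force: 42.3
time: 30.32
tool_pos: [420.5, 148.2, 154.3]
tcp_rot: [179.9, -0.0, 90.0]
ft_force: [0.5, -0.9, -1.5]
finger_gap: 37.0
grip_force: 43.2
time: 31.82
tool_pos: [607.9, -251.4, 150.4]
tcp_rot: [-179.8, -0.1, 89.9]
ft_force: [-0.7, -0.3, -0.3]
finger_gap: 36.9
grip_force: 43.2
time: 32.45
tool_pos: [607.6, -250.9, 104.2]
tcp_rot: [-180.0, -0.0, 90.0]
ft_force: [-0.5, -0.7, -1.2]
finger_gap: 37.0
grip_force: 43.3
```

View pics/p10.png

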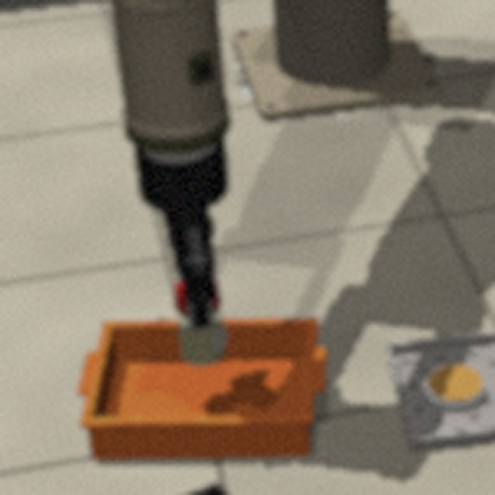

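```bash
python3 -m handwheel '{"series": [[[0,0,1.5,0,0,0,0.25],[0,0,3,0,0,0,0.25],[0,0,4.2,0,0,0,0.25],[0,0,5,0,0,0,0.25],[0,0,5.4,0,0,0,0.25],[0,0,5.5,0,0,0,0.25],[0,0,5.55,0,0,0,0.25],[0,0,5.55,0,0,0,0.25]]]}' && python3 -m handwheel '{"series": [[[0,0,0.05,0,0,0,0.35],[0,0,0.05,0,0,0,0.6],[0,0,0.05,0,0,0,0.7],[0,0,0.05,0,0,0,0.7],[0,0,0.05,0,0,0,0.7],[0,0,-2,0,0,0,0.7],[0,0,-5,0,0,0,0.7],[0,0,-8,0,0,0,0.85],[0,0,-12,0,0,0,1],[0,-4,-16,0,0,0,1],[0,-8,-16,0,0,0,1],[0,-8,-16,0,0,0,1]]]}'
python3 - <<'E'
from bench import status, eyes
from h import *
s=eyes.snapshot('scene');t=eyes.snapshot('top')
o=[cv2.resize(s['img'][140:270,130:490],(800,289),interpolation=2),cv2.resize(t['img'][110:240,150:510],(800,289),interpolation=2)]
cv2.imwrite('pics/p11.png',np.vstack(o)[...,::-1])
E
```

```text
time: 33.5
tool_pos: [608.1, -251.2, 49.3]
tcp_rot: [180.0, 0.0, 90.0]
ft_force: [-3.9, 0.8, 6.2]
finger_gap: 37.1
grip_force: 44.3
time: 35.0
tool_pos: [526.4, -251.1, 210.4]
tcp_rot: [179.9, 0.1, 89.9]
ft_force: [-0.3, -0.7, 0.2]
finger_gap: 85.5
grip_force: 0.0
```

View pics/p11.png

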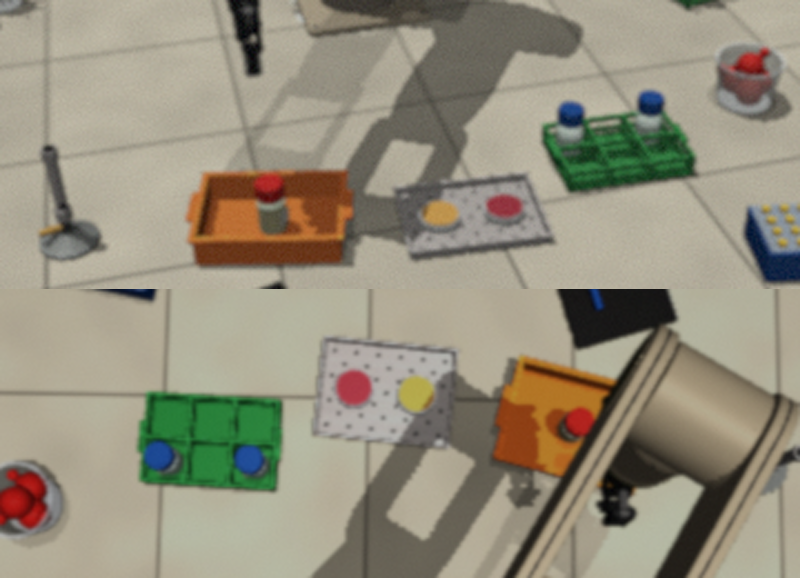

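Both views show everything in place: the bottles upright in the rack, the plates flat in the tray, and the culture upright in the pan. The burner and tub look untouched, and the gripper is clear.

```bash
python3 -c "
from bench import r
print(r.hand_in())"
```

```text
the job is handed in; nothing more can be done
None
```

The job is handed in at about 35 s of robot time: both blue-capped bottles stand in the rack, both plates lie flat in the tray, and the culture, moved last, stands in the discard pan; the burner and tub were left alone.

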